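# Raise the control box and lock it on the top rung

## Task

The control box under repair rides on a carriage on the sloping bench ladder, hung by its hook on the lowest rung. Take the carriage by its black grip, slide it up until the swinging hook has clicked over the top rung (the bar in the two clamps), then lower it gently, never letting it drop or forcing it down, until the hook bears firmly on the top rung. Let go, and leave the mug, screwdriver and jar where they are.

Things in the scene. Friction and masses are not known exactly. Their poses are not given: they have to be found in the camera images.
- stand: bench ladder, screwed down: black foot frame 400 x 200 mm, two aluminium rails 170 mm apart rising at 30 degrees. Origin on the table midway between the rails at their low end; x level, to the high end; y across. Rail plane starts 80 mm above it. Two fixed 12 mm square rungs 40 mm apart; above them the top rung, a like bar in two dark end clamps, set 32 to 68 mm above the second: look or feel
- grip (a point): middle of the carriage's black grip blade: 16 mm thick (y), 40 mm up the slope, 44 mm proud of the plate; this point is 26 mm above the plate, 18 mm under the blade's end. x = up the slope (sliding direction), y = across, z = square out of the slope, 30 degrees from vertical, leaning to the low end: come in along z, fingers either side in y; the control box overhangs and bars a vertical gripper
- box_face (a point): top middle edge of the brown control box's face that looks down the slope at the grip: 62 mm up the slope (x) from the grip point and 77 mm further out (z); same axes. The box is 93 mm along the slope, 120 mm wide, 103 mm proud of the plate, and fixed to it
- carriage (a joint): how far the carriage (0.6 kg, 30 percent more or less) is up the slope from its bottom stop, m, 0 to 0.155. Runs easily (friction under 1 N); let go between rungs it falls until the hook lands on the next rung below. Starts on the lowest rung (0.014); the second reads 0.054, the top rung somewhere in 0.085 to 0.124 by where it is clamped. From 0.135 up the hook is always past the top rung
- hook (a joint): angle of the gravity hook, rad: steel bar 54 x 24 x 8 mm hinged at the middle of the carriage's low edge, pointing down the slope and in between the rungs; its end bears on a rung's upper face. 0 = down at its stop, 0.6 = swung fully outwards. A rung lightly pushes it aside as the carriage rises; once past, it falls back at once by its weight
- mug: white mug, 80 mm across, 92 mm high, a bystander; origin under its centre
- screwdriver: screwdriver lying on the table, a bystander; origin under its middle
- jar: small amber glass jar with dark lid, 60 mm across, 70 mm high, a bystander; origin under its centre

How it is judged (in metres and radians):
At the end, for the whole second after the job is handed in: the carriage reads above 0.075 m, which can only rest on the top rung; the hook is down (under 0.08 rad) and bears on the ladder with more than 0.8 N; the carriage is at rest (under 10 mm/s) and let go (value of joint carriage above 0.075 m and value of joint hook below 0.08 rad and contact force between hook and stand above 0.8 N and velocity of joint carriage between -0.01 and 0.01 m/s); the robot touches nothing.
It fails at once if the carriage drops (slides down faster than 0.25 m/s) (velocity of joint carriage below -0.25 m/s).
It fails at once if the hook is forced down on a rung with over 30 N (contact force between hook and stand above 30 N).
It fails at once if the mug is moved more than 20 mm (distance of mug from where it was at the start of the episode above 0.02 m).
It fails at once if the screwdriver is moved more than 20 mm (distance of screwdriver from where it was at the start of the episode above 0.02 m).
It fails at once if the jar is moved more than 20 mm (distance of jar from where it was at the start of the episode above 0.02 m).
It also fails if it takes over 42 s, if anything falls off the work surface, if the arm or the gripper's body presses on something with over 40 N, if the wrist force passes 120 N, or if a joint passes its speed limit or range.

## Robot

A 6-joint arm with a two-finger parallel gripper is mounted at the origin on the work surface. World frame = base frame: x ahead of the robot, y to its left, z up, the work surface at z = 0. Lengths are in m, angles in degrees, forces in N, time in s.
With the tool pointing down it reaches from about 0.325 to 0.75 m from the base axis. Payload 7.6 kg.
Tool frame: the origin (TCP) lies midway between the tips of the shut fingers; the grasp point (between the pads) lies 19 mm behind it; z points along the fingers, x is the direction in which the jaws open and shut, and the axes are right-handed (so a half turn about z gives the same grasp; the last joint's range is limited). The gripper opens to 85 mm and grips with 20 to 120 N. Pads are 22 mm wide; open, the fingers measure 114 mm over their backs; the gripper's body (76 mm by 85 mm) begins 54 mm behind the grasp point. The pads swing forward as they close: fully open they stand 13 mm farther back than shut.
Start: joints at [-81.205, 2.991, 80.254, -0, 96.75, -4.028], TCP at [0.117, -0.512, 0.208] pointing down, gripper open.
Joint ranges: [-166.34, 166.34], [-52.06, 124.39], [6.96, 135.62], [-60.46, 240.46], [14.63, 156.25], [-167.68, 167.68]. Speed limits (degrees/s): [147.25, 147.25, 172.46, 180, 180, 180].

## Interface

Orientations are given as [roll, pitch, yaw] about the fixed x, y, z axes, in that order (R = Rz(yaw) Ry(pitch) Rx(roll)).
In Python, from cell import ctrl gives the robot as it stands. The module is installed in compiled form; this text tells all that it offers.
- The arm moves only by the tool move_arm, never from a script. Its argument "commands" is a list of rows, each a list of 3 entries, a list of its own where there are three numbers: the shift along the world's x, y, z in mm, then the turn, a rotation vector about the world's x, y, z in degrees, then the opening, from -1 (shut) to 1 (fully open). In form: [[[dx, dy, dz], [rx, ry, rz], gripper], ...]. A call has 1 to 12 rows; each row shifts and turns the commanded pose from where the row before left it; what a row does not reach is not made up. A row lasts 1/8 s, in which the tool goes at most 62.5 mm and 10.7 degrees, less where a joint would pass 70% of its speed; a pose out of reach is approached as far as the arm can. A call with a gripper value outside its range is refused whole. The fingers move at their own pace and stop on an object; "grip_force" is the grip in N (left out, the last holds). Time passes only in rows, so rows that do not move let the fingers close. It gives the time, the measured TCP pose, the force and the opening at its end, in the units of the state.
- ctrl.get_obs(): the state, without advancing time (a new reading comes with each control period).
- ctrl.snapshot(name): name is "side" or "top" or "wrist"; returns (picture, depth): 480x640x3 uint8, blue, green, red; 480x640 float32, m along the optical axis (not along the pixel's ray), 0 where there is no reading.
- ctrl.camera_params(name): a dict with "fx", "fy", "cx", "cy" (pixels), "origin" and "orientation" of the camera in the world; the wrist camera has in their place "tool_from_camera" (4x4, takes a point from camera to tool coordinates, whose origin is the TCP and whose axes are the tool frame's). Camera axes: x right, y down, z forward; pixel columns grow to the right and rows downward; lengths in m; the calibration is good to about 2 mm. A picture is of the moment at which its call begins: read the wrist's pose just before it. camera_params takes no time and is no camera call.
- ctrl.sign_off(): hands the job in, once; it reports no verdict.
Trained networks look in the newest picture that a camera, given by its name, has taken for a name from the list of things; names that differ only in an ending like _2 or _b are one class to them, and where a whole thing is asked for, a point or a joint stands for the part that bears it (a point fixed in the world has none). Each returns a list of dicts, best first, with "score" (0 to 1); they miss things now and then, are a little off and sometimes report something else, mostly with a low value. They report only what shows in the picture. A call takes as long as a camera call.
- ctrl.boxes_of(label, camera): "xy" ([column, row] in pixels, amid what is visible of it).
The state is a dict: "time_s": time; "joint_positions": joint angles; "qd": joint speeds; "joint_torque": joint torques, N m; "tool_pos": TCP position; "tcp_rot": TCP orientation; "force": force on the tool from outside, world axes, zero at the start; "moment": the same for the moment, N m; "grip_width": finger opening in m.
Only numpy, scipy, OpenCV 4.12 (cv2) and the standard library are available. Lean on these libraries where they do the work, as an engineer would, in place of code of your own. Each camera call takes 0.05 s, during which the arm holds its last target. There are 200 camera calls.

## Working session

There is one attempt and no reset: what is moved stays moved. The work goes in short steps, Python scripts to look and compute and a tool call to move; the robot and the scene stay as the last step left them, time stands still between calls to the robot, and variables do not carry over. Pictures are saved under pics/ and viewed, about 8 in all and at most 12, crops included, and the job is handed in when it is done.

Besides the shell and the picture viewer there is one more tool, called after "Emit:" as name(argument=value, ...), one argument or row to a line, values as JSON. move_arm: Moves the arm, as the interface text tells. Its arguments: {"type":"object","properties":{"commands":{"type":"array"},"grip_force":{"type":"number"}},"required":["commands"]}

```bash
mkdir -p pics
cat > h.py <<'E'
import numpy as np, cv2
from cell import ctrl
from scipy.spatial.transform import Rotation as R
def campose(n):
    p=ctrl.camera_params(n); T=np.eye(4)
    if n=="wrist":
        o=ctrl.get_obs(); T[:3,:3]=R.from_euler('xyz',o['tcp_rot'],degrees=True).as_matrix(); T[:3,3]=o['tool_pos']
        T=T@np.array(p['tool_from_camera'])
    else:
        q=np.array(p['orientation']); T[:3,:3]=q if q.shape==(3,3) else R.from_euler('xyz',q,degrees=True).as_matrix()
        T[:3,3]=p['origin']
    return p,T
def cloud(n,depth,p,T):
    v,u=np.mgrid[:480,:640]
    P=np.stack([(u-p['cx'])/p['fx']*depth,(v-p['cy'])/p['fy']*depth,depth],-1)
    return P@T[:3,:3].T+T[:3,3]
E
python3 - <<'E'
from h import *
print(ctrl.get_obs())
for n in ("side","top"):
    print(ctrl.camera_params(n))
    p,T=campose(n); im,d=ctrl.snapshot(n); C=cloud(n,d,p,T); cv2.imwrite(f"pics/{n}0.png",im); np.savez(f"{n}0.npz",im=im,C=C,d=d)
    for l in ("stand","grip","box_face","carriage","hook","mug","screwdriver","jar"):
        for b in ctrl.boxes_of(l,n)[:2]:
            c,r=map(int,np.round(b['xy'])); print(n,l,round(b['score'],2),c,r,C[r,c].round(3),d[r,c].round(3))
E
```

```text
{'time_s': 0.0, 'joint_positions': array([-8.12061119e+01,  3.02771046e+00,  8.03138967e+01, -1.58841465e-03,
        9.67515322e+01, -4.02720489e+00]), 'qd': array([ 0.0377895 , -0.09277146,  0.07894186, -0.08791462,  0.02517229,
       -0.04140497]), 'joint_torque': array([ 4.84547236e-04, -3.81664610e+01, -3.60189700e+01, -7.57026169e-05,
        6.17779180e-03, -9.63056920e-06]), 'tool_pos': array([ 0.11646756, -0.51155547,  0.20686025]), 'tcp_rot': array([-1.79995033e+02,  9.30201896e-02, -7.71790885e+01]), 'force': array([ 0.53169829, -0.70498655, -0.66273061]), 'moment': array([ 0.0064606 , -0.03005941,  0.0001935 ]), 'grip_width': 0.08544291560995287}
{'fx': 509.5044326312738, 'fy': 509.5044326312738, 'cx': 324.5616896106536, 'cy': 243.52028678442463, 'origin': array([0.33592982, 1.00519571, 0.72506375]), 'orientation': array([-118.45213268,   -0.83030709, -166.36933603])}
side stand 0.78 290 273 [0.604 0.165 0.18 ] 1.033
side grip 0.8 295 225 [0.622 0.065 0.238] 1.095
side box_face 0.67 292 226 [0.625 0.079 0.242] 1.081
side carriage 0.84 297 226 [0.618 0.064 0.235] 1.096
si
[... 236 characters left out ...]
.623 0.084 0.242] 1.077
{'fx': 451.76770443099196, 'fy': 451.76770443099196, 'cx': 326.85849266047023, 'cy': 240.33328650343145, 'origin': array([0.43542686, 0.03948697, 1.10482706]), 'orientation': array([-170.69262978,    0.20394697,  -89.25044222])}
top stand 0.62 310 227 [0.59  0.075 0.309] 0.81
top grip 0.81 310 217 [0.604 0.074 0.325] 0.797
top box_face 0.72 310 219 [0.602 0.074 0.321] 0.8
top carriage 0.69 313 217 [0.606 0.069 0.319] 0.803
top hook 0.53 309 282 [0.504 0.082 0.131] 0.972
top mug 0.66 220 268 [0.544 0.306 0.004] 1.105
top screwdriver 0.81 394 352 [ 0.351 -0.115  0.021] 1.055
top jar 0.74 392 217 [ 0.662 -0.106  0.071] 1.056
top jar 0.74 310 281 [0.505 0.08  0.136] 0.968
```

Run:
```python
from h import *
a=cv2.imread("pics/side0.png");b=cv2.imread("pics/top0.png")
s=cv2.resize(a[130:430,180:480],(400,400)); t=cv2.resize(b[120:400,180:460],(400,400))
cv2.imwrite("pics/both0.png",np.hstack([s,t]))
```

```text
(no output)
```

View pics/both0.png

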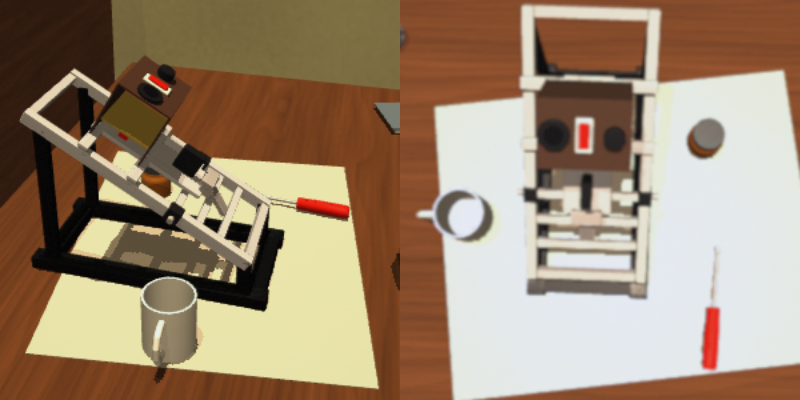

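The view shows the stand rising away from the robot. The black grip is at about side pixel (324, 250) and top pixel (311, 253), and the dark clamps are level with it. Next I measure the axes and the blade.

Run:
```python
from h import *
from scipy.optimize import least_squares
t=np.load("top0.npz");C=t['C'];im=t['im'].astype(int);d=t['d']
s=np.load("side0.npz")
# rails: bright points in stand area, height consistent with 30deg slope
P=np.vstack([C[(d>0)&(im.min(-1)>120)], s['C'][(s['d']>0)&(s['im'].astype(int).min(-1)>90)]])
P=P[(P[:,0]>.4)&(P[:,0]<.9)&(abs(P[:,1]-.075)<.13)&(P[:,2]>.06)]
# yaw search: histogram of y' sharpness ; plane offset
best=[]
for yaw in np.radians(np.arange(-8,8,.25)):
    yy=-P[:,0]*np.sin(yaw)+P[:,1]*np.cos(yaw); h,_=np.histogram(yy,np.arange(-.2,.3,.003)); best.append((np.sort(h)[-14:].astype(float)**2).sum())
print("yaw",np.arange(-8,8,.25)[np.argsort(best)[-4:]])
yaw=np.radians(np.arange(-8,8,.25)[np.argmax(best)])
yy=-P[:,0]*np.sin(yaw)+P[:,1]*np.cos(yaw);xx=P[:,0]*np.cos(yaw)+P[:,1]*np.sin(yaw)
h,e=np.histogram(yy,np.arange(-.1,.25,.005));print([(round(a,3),b) for a,b in zip(e,h) if b>40])
n=-xx*.5+P[:,2]*np.cos(np.pi/6)
h,e=np.histogram(n,np.arange(-.4,.2,.004));print([(round(a,3),b) for a,b in zip(e,h) if b>60])
# dark blade
for nm,A in(("top",t),("side",s)):
    I=A['im'].astype(int).max(-1);Q=A['C'];D=A['d']
    m=(I<60)&(D>0)&(Q[...,0]>.48)&(Q[...,0]<.60)&(abs(Q[...,1]-.075)<.04)&(Q[...,2]>.14)
    q=Q[m];v,u=np.nonzero(m);print(nm,len(q),"px",u.min(),u.max(),v.min(),v.max(),q.min(0).round(3),q.max(0).round(3),np.median(q,0).round(3))
    np.save(nm+"blade.npy",q)
```

```text
yaw [-2.   -1.25 -1.75 -1.5 ]
[(np.float64(0.0), np.int64(414)), (np.float64(0.005), np.int64(558)), (np.float64(0.01), np.int64(612)), (np.float64(0.015), np.int64(508)), (np.float64(0.02), np.int64(177)), (np.float64(0.025), np.int64(167)), (np.float64(0.03), np.int64(155)), (np.float64(0.035), np.int64(120)), (np.float64(0.04), np.int64(124)), (np.float64(0.045), np.int64(127)), (np.float64(0.05), np.int64(123)), (np.float64(0.055), np.int64(129)), (np.float64(0.06), np.int64(163)), (np.float64(0.065), np.int64(155)), (np.float64(0.07), np.int64(174)), (np.float64(0.075), np.int64(174)), (np.float64(0.08), np.int64(233)), (np.float64(0.085), np.int64(208)), (np.float64(0.09), np.int64(186)), (np.float64(0.095), np.int64(198)), (np.float64(0.1), np.int64(304)), (np.float64(0.105), np.int64(202)), (np.float64(0.11), np.int64(196)), (np.float64(0.115), np.int64(207)), (np.float64(0.12), np.int64(200)), (np.float64(0.125), np.int64(203)), (np.float64(0.13), np.int64(157)), (np.float64(0.135), np.int64(136)), (np.float64(0.14), np.int64(139)), (np.float64(0.145), np.int64(131)), (np.fl
[... 233 characters left out ...]
4(832)), (np.float64(0.185), np.int64(761))]
[(np.float64(-0.164), np.int64(123)), (np.float64(-0.16), np.int64(148)), (np.float64(-0.156), np.int64(303)), (np.float64(-0.152), np.int64(852)), (np.float64(-0.148), np.int64(2950)), (np.float64(-0.144), np.int64(3105)), (np.float64(-0.14), np.int64(514)), (np.float64(-0.136), np.int64(843)), (np.float64(-0.132), np.int64(703)), (np.float64(-0.116), np.int64(185)), (np.float64(-0.112), np.int64(149)), (np.float64(-0.028), np.int64(178)), (np.float64(-0.024), np.int64(81))]
top 217 px 288 332 220 265 [0.532 0.035 0.191] [0.6   0.114 0.332] [0.572 0.078 0.22 ]
side 430 px 298 334 183 262 [0.532 0.035 0.167] [0.6   0.115 0.327] [0.56  0.086 0.201]
```

```bash
cat >> h.py <<'E'
YAW=np.radians(-1.5)
S=(R.from_euler('z',YAW)*R.from_euler('y',-30,degrees=True)).as_matrix() # columns: slope x,y,z axes in world
E
python3 - <<'E'
from h import *
for nm in("top","side"):
    A=np.load(nm+"0.npz");I=A['im'].astype(int);Q=A['C']@S;D=A['d']
    L=np.vstack([Q[D>0]]);g=I[D>0]
    box=L[(abs(L[:,2]+.025)<.012)&(L[:,0]>.5)&(abs(L[:,1]-.095)<.09)]
    print(nm,"box n",np.median(box[:,2]).round(4),"s",np.percentile(box[:,0],[0.5,2,98,99.5]).round(4),"y",np.percentile(box[:,1],[1,99]).round(4))
    bl=L[(L[:,2]>-.118)&(L[:,2]<-.07)&(L[:,0]>.52)&(L[:,0]<.62)&(abs(L[:,1]-.095)<.03)]
    h,e=np.histogram(bl[:,2],np.arange(-.12,-.07,.003));print(dict(zip(e.round(3),h)))
    h,e=np.histogram(bl[:,0],np.arange(.5,.62,.005));print(dict(zip(e.round(3),h)))
    b2=bl[(bl[:,2]>-.095)];print("end face",b2.min(0).round(4),b2.max(0).round(4),np.median(b2,0).round(4))
    # bright features along centre line: rungs in y range
    r=L[(abs(L[:,2]+.148)<.02)&(abs(abs(L[:,1]-.095)-.055)<.018)]
    h,e=np.histogram(r[:,0],np.arange(.40,.66,.004));print("rungs",dict(zip(e.round(3),h)))
    c=L[(g.max(1)<60)&(abs(L[:,2]+.148)<.03)&(abs(abs(L[:,1]-.095)-.088)<.018)]
    h,e=np.histogram(c[:,0],np.arange(.40,.66,.004));print("clamps",dict(zip(e.round(3),h)))
E
```

```text
top box n -0.0279 s [0.6401 0.6414 0.7324 0.7329] y [0.0353 0.1528]
{np.float64(-0.12): np.int64(8), np.float64(-0.117): np.int64(24), np.float64(-0.114): np.int64(136), np.float64(-0.111): np.int64(84), np.float64(-0.108): np.int64(8), np.float64(-0.105): np.int64(2), np.float64(-0.102): np.int64(7), np.float64(-0.099): np.int64(0), np.float64(-0.096): np.int64(8), np.float64(-0.093): np.int64(15), np.float64(-0.09): np.int64(85), np.float64(-0.087): np.int64(50), np.float64(-0.084): np.int64(0), np.float64(-0.081): np.int64(0), np.float64(-0.078): np.int64(0), np.float64(-0.075): np.int64(0)}
{np.float64(0.5): np.int64(0), np.float64(0.505): np.int64(0), np.float64(0.51): np.int64(0), np.float64(0.515): np.int64(0), np.float64(0.52): np.int64(25), np.float64(0.525): np.int64(44), np.float64(0.53): np.int64(48), np.float64(0.535): np.int64(48), np.float64(0.54): np.int64(71), np.float64(0.545): np.int64(5), np.float64(0.55): np.int64(0), np.float64(0.555): np.int64(8), np.float64(0.56): np.int64(16), np.float64(0.565): np.int64(19), np.float64(0.57): np.int64(17), np.float64(0.575):
[... 9268 characters left out ...]
, np.float64(0.568): np.int64(1), np.float64(0.572): np.int64(1), np.float64(0.576): np.int64(0), np.float64(0.58): np.int64(1), np.float64(0.584): np.int64(0), np.float64(0.588): np.int64(1), np.float64(0.592): np.int64(0), np.float64(0.596): np.int64(0), np.float64(0.6): np.int64(0), np.float64(0.604): np.int64(0), np.float64(0.608): np.int64(0), np.float64(0.612): np.int64(0), np.float64(0.616): np.int64(0), np.float64(0.62): np.int64(0), np.float64(0.624): np.int64(0), np.float64(0.628): np.int64(0), np.float64(0.632): np.int64(0), np.float64(0.636): np.int64(0), np.float64(0.64): np.int64(0), np.float64(0.644): np.int64(0), np.float64(0.648): np.int64(0), np.float64(0.652): np.int64(0)}
```

Readings agree with the sizes given: the blade spans s 0.559–0.598, the box edge is at 0.641 (62 mm on), and the top rung is about 42 mm above the second, so it should rest near 0.096. Now I compute the approach.

```bash
cat >> h.py <<'E'
RT=np.column_stack([-S[:,1],None or np.cross(-S[:,2],-S[:,1]),-S[:,2]])
def delta(s,y,n):
    o=ctrl.get_obs(); t=S@np.array([s,y,n]); r=R.from_matrix(RT)*R.from_euler('xyz',o['tcp_rot'],degrees=True).inv()
    print("t",o['time_s'],"target",t.round(4),"d mm",((t-o['tool_pos'])*1e3).round(1),"rot",r.as_rotvec(degrees=True).round(2),"slope pos",(o['tool_pos']@S).round(4),"F slope",(o['force']@S).round(2),"w",round(o['grip_width'],4),"q",o['joint_positions'].round(1))
E
python3 -c "
from h import *
print(S.round(4)); delta(.577,.0945,.02)"
```

```text
[[ 0.8657  0.0262 -0.4998]
 [-0.0227  0.9997  0.0131]
 [ 0.5     0.      0.866 ]]
t 0.9 target [0.492  0.0816 0.3058] d mm [375.4 593.6  98.1] rot [  2.98 -29.93 -13.99] slope pos [ 0.2164 -0.5087  0.115 ] F slope [ 0.29 -0.37  0.19] w 0.0851 q [-81.2   3.   80.3   0.   96.7  -4. ]
```

Emit:
move_arm(
  commands=[
    [[0,0,45],[0,0,0],1],
    [[0,0,45],[0,0,0],1],
    [[0,0,45],[0,0,0],1],
    [[18.5,29.5,0],[0.15,-1.5,-0.7],1],
    [[18.5,29.5,0],[0.15,-1.5,-0.7],1],
    [[18.5,29.5,0],[0.15,-1.5,-0.7],1],
    [[18.5,29.5,0],[0.15,-1.5,-0.7],1],
    [[18.5,29.5,0],[0.15,-1.5,-0.7],1],
    [[18.5,29.5,0],[0.15,-1.5,-0.7],1],
    [[18.5,29.5,0],[0.15,-1.5,-0.7],1],
    [[18.5,29.5,0],[0.15,-1.5,-0.7],1],
    [[18.5,29.5,0],[0.15,-1.5,-0.7],1],
  ],
)

```text
time_s: 2.4
tool_pos: [0.2835, -0.2454, 0.3429]
tcp_rot: [-166.4, -1.0, -83.7]
force: [-0.1, -0.2, -0.8]
grip_width: 0.0855
```

Emit:
move_arm(
  commands=[
    [[18.5,29.5,0],[0.15,-1.5,-0.7],1],
    [[18.5,29.5,0],[0.15,-1.5,-0.7],1],
    [[18.5,29.5,0],[0.15,-1.5,-0.7],1],
    [[18.5,29.5,0],[0.15,-1.5,-0.7],1],
    [[18.5,29.5,0],[0.15,-1.5,-0.7],1],
    [[18.5,29.5,0],[0.15,-1.5,-0.7],1],
    [[18.5,29.5,0],[0.15,-1.5,-0.7],1],
    [[18.5,29.5,0],[0.15,-1.5,-0.7],1],
    [[18.5,29.5,0],[0.15,-1.5,-0.7],1],
    [[18.5,29.5,0],[0.15,-1.5,-0.7],1],
    [[18.5,29.5,0],[0.15,-1.5,-0.7],1],
    [[0,0,0],[0,0,0],1],
  ],
)

```text
time_s: 3.9
tool_pos: [0.4866, 0.0798, 0.3419]
tcp_rot: [-150.0, 0.0, -91.3]
force: [-0.3, -0.1, 0.9]
grip_width: 0.0857
```

```bash
python3 -c "
from h import *
delta(.577,.0945,.02)"
```

```text
t 3.9 target [0.492  0.0816 0.3058] d mm [  5.4   1.8 -36.1] rot [-0.02 -0.02 -0.18] slope pos [0.5904 0.0925 0.0539] F slope [ 0.16 -0.1   0.91] w 0.0857 q [  7.8 -26.5  95.   -4.6  81.9  98.6]
```

Emit:
move_arm(
  commands=[
    [[2.5,1,-12],[0,0,-0.2],1],
    [[3,1,-12],[0,0,0],1],
    [[0,0,-12],[0,0,0],1],
    [[0,0,0],[0,0,0],1],
  ],
)

```text
time_s: 4.4
tool_pos: [0.4916, 0.0796, 0.3051]
tcp_rot: [-150.1, -0.0, -91.7]
force: [-0.3, 0.5, 0.4]
grip_width: 0.0856
```

Run:
```python
from h import *
p,T=campose("wrist"); im,d=ctrl.snapshot("wrist"); C=cloud("wrist",d,p,T); cv2.imwrite("pics/w1.png",im)
L=(C@S)[d>0]
b=L[(L[:,2]>-.10)&(L[:,2]<-.075)&(L[:,0]>.54)&(L[:,0]<.61)&(abs(L[:,1]-.095)<.03)]
print(len(b)); 
if len(b): print(np.percentile(b,[1,50,99],axis=0).round(4))
bx=L[(abs(L[:,2]+.028)<.01)&(L[:,0]>.6)]
if len(bx): print(np.percentile(bx,[1,50,99],axis=0).round(4))
delta(.577,.0945,-.122)
```

```text
882
[[ 0.5589  0.086  -0.0984]
 [ 0.5798  0.0937 -0.0886]
 [ 0.5981  0.1015 -0.087 ]]
[[ 0.6408  0.0353 -0.0307]
 [ 0.6828  0.0985 -0.0288]
 [ 0.7212  0.1529 -0.021 ]]
t 4.45 target [0.563  0.0798 0.1828] d mm [ 7.110e+01  1.000e-01 -1.234e+02] rot [-0.01  0.04  0.24] slope pos [0.5771 0.0926 0.0204] F slope [ 0.05 -1.36  0.47] w 0.0858 q [  7.9 -26.5  99.   -4.9  77.8  99.4]
```

View pics/w1.png

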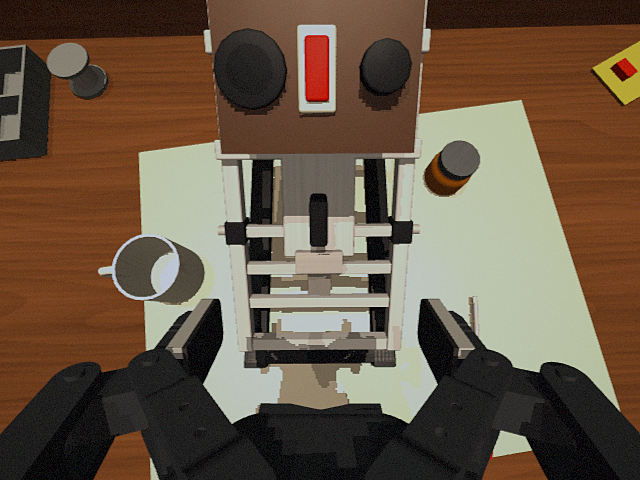

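The wrist view shows the blade at about (318, 219), centred between the open jaws, with the top rung's clamps at (234, 232) and (401, 232). I'll come in along the slope normal.

Emit:
move_arm(
  commands=[
    [[7,0,-12.2],[0,0,0.2],1],
    [[7,0,-12.2],[0,0,0],1],
    [[7,0,-12.2],[0,0,0],1],
    [[7,0,-12.2],[0,0,0],1],
    [[7,0,-12.2],[0,0,0],0.6],
    [[7,0,-12.2],[0,0,0],0.4],
    [[7,0,-12.2],[0,0,0],0.2],
    [[7,0,-12.2],[0,0,0],0],
    [[7,0,-12.2],[0,0,0],0],
    [[7,0,-12.2],[0,0,0],0],
    [[0,0,0],[0,0,0],0],
  ],
)

```text
time_s: 5.82
tool_pos: [0.5618, 0.08, 0.183]
tcp_rot: [-150.1, 0.0, -91.5]
force: [-0.0, 1.0, -0.2]
grip_width: 0.043
```

```bash
python3 -c "
from h import *
delta(.578,.094,-.123)"
```

```text
t 5.825 target [0.5643 0.0793 0.1825] d mm [ 2.5 -0.7 -0.5] rot [-0.   -0.08  0.01] slope pos [ 0.5761  0.0946 -0.1213] F slope [-0.16  1.02 -0.18] w 0.043 q [  6.5 -13.  102.7  -4.6  60.7  99.2]
```

Pose is right and there is no contact, so I close on the blade.

Emit:
move_arm(
  commands=[
    [[1,-0.7,-0.5],[0,0,0],-0.2],
    [[0,0,0],[0,0,0],-0.5],
    [[0,0,0],[0,0,0],-0.8],
    [[0,0,0],[0,0,0],-1],
    [[0,0,0],[0,0,0],-1],
    [[0,0,0],[0,0,0],-1],
  ],
  grip_force=50,
)

```text
time_s: 6.58
tool_pos: [0.5632, 0.079, 0.1852]
tcp_rot: [-149.9, -0.0, -91.5]
force: [-5.5, -4.4, 5.3]
grip_width: 0.0143
```

```bash
python3 -c "
from h import *
delta(.578,.094,-.123)"
```

```text
t 6.575 target [0.5643 0.0793 0.1825] d mm [ 1.1  0.3 -2.7] rot [0.01 0.14 0.03] slope pos [ 0.5784  0.0937 -0.1201] F slope [-1.99 -4.5   7.26] w 0.0143 q [  6.4 -13.1 102.6  -4.6  60.6  99.1]
```

Emit:
move_arm(
  commands=[
    [[3.9,-0.1,2.25],[0,0,0],-1],
    [[7.8,-0.2,4.5],[0,0,0],-1],
    [[7.8,-0.2,4.5],[0,0,0],-1],
    [[7.8,-0.2,4.5],[0,0,0],-1],
    [[3.9,-0.1,2.25],[0,0,0],-1],
    [[0,0,0],[0,0,0],-1],
  ],
)

```text
time_s: 7.32
tool_pos: [0.5944, 0.0783, 0.2032]
tcp_rot: [-149.9, -0.0, -91.5]
force: [-6.5, -2.8, 5.2]
grip_width: 0.014
```

```bash
python3 -c "
from h import *
delta(.578,.094,-.123)"
```

```text
t 7.325 target [0.5643 0.0793 0.1825] d mm [-30.1   1.  -20.7] rot [0.01 0.11 0.02] slope pos [ 0.6144  0.0938 -0.1201] F slope [-2.98 -2.98  7.73] w 0.014 q [ 5.8 -8.4 96.4 -4.2 62.1 98.3]
```

Force along the slope is −3 N, which is the carriage's weight, so it is riding with the grip. On up, 72 mm more.

Emit:
move_arm(
  commands=[
    [[3.9,-0.1,2.25],[0,0,0],-1],
    [[7.8,-0.2,4.5],[0,0,0],-1],
    [[7.8,-0.2,4.5],[0,0,0],-1],
    [[7.8,-0.2,4.5],[0,0,0],-1],
    [[7.8,-0.2,4.5],[0,0,0],-1],
    [[7.8,-0.2,4.5],[0,0,0],-1],
    [[7.8,-0.2,4.5],[0,0,0],-1],
    [[7.8,-0.2,4.5],[0,0,0],-1],
    [[3.9,-0.1,2.25],[0,0,0],-1],
    [[0,0,0],[0,0,0],-1],
    [[0,0,0],[0,0,0],-1],
  ],
)

```text
time_s: 8.7
tool_pos: [0.6566, 0.0768, 0.2391]
tcp_rot: [-149.9, 0.0, -91.5]
force: [-5.6, -2.1, 3.9]
grip_width: 0.0142
```

Run:
```python
from h import *
delta(.578,.094,-.123)
ims=[]
for n in ("side","wrist"):
    im,d=ctrl.snapshot(n); ims.append(im)
    print(n,[(b['xy'],b['score']) for b in ctrl.boxes_of("hook",n)[:2]])
cv2.imwrite("pics/up.png",np.hstack([cv2.resize(ims[0][170:370,230:430],(400,400)),cv2.resize(ims[1][160:400,200:440],(400,400))]))
```

```text
t 8.7 target [0.5643 0.0793 0.1825] d mm [-92.2   2.5 -56.7] rot [-0.01  0.11  0.02] slope pos [ 0.6862  0.094  -0.1201] F slope [-2.85 -2.29  6.14] w 0.0142 q [ 5.   0.8 83.6 -3.5 65.7 97.1]
side [([299.4, 251.6], 0.7)]
wrist [([318.0, 381.7], 0.83)]
```

View pics/up.png

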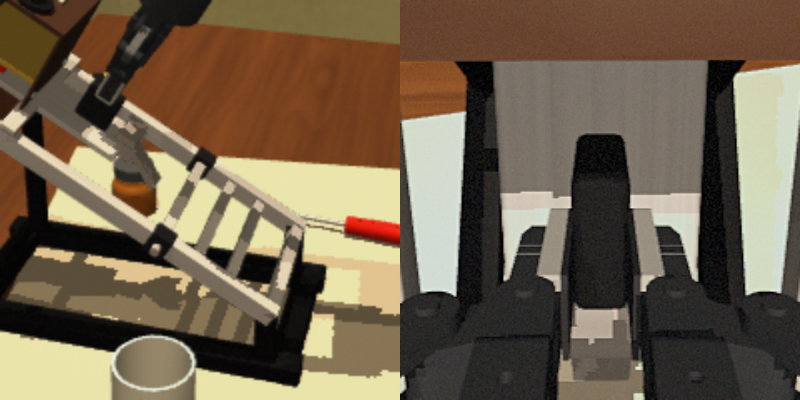

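The side crop shows the hook at about (145, 165) hanging free above the top rung, which runs between the clamps at (205, 160) and (160, 240). So it has passed. Now lower gently.

Emit:
move_arm(
  commands=[
    [[-1.75,0.05,-1],[0,0,0],-1],
    [[-2.6,0.07,-1.5],[0,0,0],-1],
    [[-2.6,0.07,-1.5],[0,0,0],-1],
    [[-2.6,0.07,-1.5],[0,0,0],-1],
    [[-2.6,0.07,-1.5],[0,0,0],-1],
    [[-2.6,0.07,-1.5],[0,0,0],-1],
    [[-2.6,0.07,-1.5],[0,0,0],-1],
    [[-0.85,0,-0.5],[0,0,0],-1],
    [[0,0,0],[0,0,0],-1],
    [[0,0,0],[0,0,0],-1],
  ],
)

```text
time_s: 10.15
tool_pos: [0.6382, 0.0773, 0.2285]
tcp_rot: [-149.9, 0.0, -91.5]
force: [-7.0, -2.5, 4.7]
grip_width: 0.0141
```

```bash
python3 -c "
from h import *
delta(.578,.094,-.123)"
```

```text
t 10.15 target [0.5643 0.0793 0.1825] d mm [-73.8   2.  -46. ] rot [-0.    0.08  0.01] slope pos [ 0.665   0.094  -0.1201] F slope [-3.67 -2.68  7.5 ] w 0.0141 q [ 5.2 -1.9 87.5 -3.7 64.6 97.4]
```

Emit:
move_arm(
  commands=[
    [[-0.87,0.02,-0.5],[0,0,0],-1],
    [[-0.87,0.02,-0.5],[0,0,0],-1],
    [[-0.87,0.02,-0.5],[0,0,0],-1],
    [[0,0,0],[0,0,0],-1],
    [[0,0,0],[0,0,0],-1],
  ],
)

```text
time_s: 10.78
tool_pos: [0.6356, 0.0773, 0.227]
tcp_rot: [-149.9, 0.0, -91.5]
force: [-7.6, -2.6, 4.4]
grip_width: 0.0143
```

```bash
python3 -c "
from h import *
delta(.578,.094,-.123)"
```

```text
t 10.775 target [0.5643 0.0793 0.1825] d mm [-71.2   1.9 -44.5] rot [-0.    0.08  0.01] slope pos [ 0.662   0.0939 -0.1201] F slope [-4.33 -2.76  7.57] w 0.0143 q [ 5.2 -2.3 88.  -3.7 64.4 97.5]
```

Emit:
move_arm(
  commands=[
    [[-0.87,0.02,-0.5],[0,0,0],-1],
    [[0,0,0],[0,0,0],-1],
    [[0,0,0],[0,0,0],-1],
  ],
)

```text
time_s: 11.15
tool_pos: [0.6347, 0.0773, 0.2265]
tcp_rot: [-149.9, 0.0, -91.5]
force: [-6.4, -2.2, 5.0]
grip_width: 0.0144
```

Emit:
move_arm(
  commands=[
    [[-0.87,0.02,-0.5],[0,0,0],-1],
    [[0,0,0],[0,0,0],-1],
    [[0,0,0],[0,0,0],-1],
  ],
)

```text
time_s: 11.52
tool_pos: [0.6339, 0.0774, 0.226]
tcp_rot: [-149.9, 0.0, -91.5]
force: [-5.9, -2.7, 5.2]
grip_width: 0.0144
```

```bash
python3 -c "
from h import *
delta(.578,.094,-.123)"
```

```text
t 11.525 target [0.5643 0.0793 0.1825] d mm [-69.6   1.9 -43.6] rot [-0.01  0.1   0.01] slope pos [ 0.6601  0.094  -0.1201] F slope [-2.45 -2.84  7.41] w 0.0144 q [ 5.3 -2.5 88.4 -3.8 64.3 97.5]
```

Emit:
move_arm(
  commands=[
    [[-0.87,0.02,-0.5],[0,0,0],-1],
    [[0,0,0],[0,0,0],-1],
    [[0,0,0],[0,0,0],-1],
  ],
)

```text
time_s: 11.9
tool_pos: [0.6337, 0.0774, 0.2259]
tcp_rot: [-149.8, 0.0, -91.5]
force: [-1.0, -2.2, 5.8]
grip_width: 0.0139
```

```bash
python3 -c "
from h import *
delta(.578,.094,-.123)"
```

```text
t 11.9 target [0.5643 0.0793 0.1825] d mm [-69.4   1.9 -43.4] rot [-0.01  0.21  0.02] slope pos [ 0.6599  0.0939 -0.1201] F slope [ 2.04 -2.2   5.46] w 0.0139 q [ 5.3 -2.6 88.5 -3.8 64.1 97.5]
```

Contact: the slope force swung from −3 to +2 N and the motion stopped at a reading of about 0.0955, where the picture put the top rung. Open, then check before backing off.

Emit:
move_arm(
  commands=[
    [[0,0,0],[0,0,0],-0.6],
    [[0,0,0],[0,0,0],-0.4],
    [[0,0,0],[0,0,0],-0.2],
    [[0,0,0],[0,0,0],0],
    [[0,0,0],[0,0,0],0.1],
    [[0,0,0],[0,0,0],0.1],
  ],
)

```text
time_s: 12.65
tool_pos: [0.6332, 0.0776, 0.2247]
tcp_rot: [-149.9, 0.0, -91.5]
force: [1.1, -1.2, 0.3]
grip_width: 0.0471
```

Run:
```python
from h import *
delta(.661,.094,.02)
im,d=ctrl.snapshot("side");p,T=campose("side")
L=(cloud("side",d,p,T)@S)[d>0];b=L[(abs(L[:,2]+.028)<.012)&(L[:,0]>.5)&(abs(L[:,1]-.095)<.09)];print("box edges s",np.percentile(b[:,0],[.5,2,98,99.5]).round(4))
cv2.imwrite("pics/rel.png",cv2.resize(im[170:370,230:430],(600,600)))
```

```text
t 12.65 target [0.5647 0.0792 0.3478] d mm [-68.5   1.6 123.1] rot [-0.02  0.07  0.  ] slope pos [ 0.6588  0.0942 -0.1209] F slope [ 1.17 -1.17 -0.31] w 0.0471 q [ 5.3 -2.6 88.6 -3.7 64.2 97.5]
box edges s [0.6436 0.6483 0.8133 0.8146]
```

View pics/rel.png

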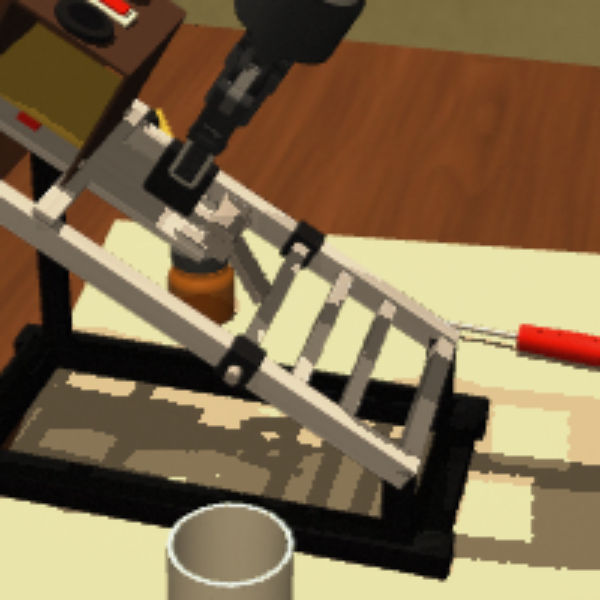

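The hook tip at about (265, 295) sits on the top rung's upper side. The box moved 81.5 mm, which gives a reading of 0.0955. Back straight out.

Emit:
move_arm(
  commands=[
    [[-3,0,5.2],[0,0,0],0.1],
    [[-6,0.15,10.4],[0,0,0],0.1],
    [[-6,0.15,10.4],[0,0,0],0.1],
    [[-6,0.15,10.4],[0,0,0],0.1],
    [[-6,0.15,10.4],[0,0,0],0.1],
    [[-6,0.15,10.4],[0,0,0],0.1],
    [[-6,0.15,10.4],[0,0,0],0.1],
    [[-6,0.15,10.4],[0,0,0],0.1],
    [[-6,0.15,10.4],[0,0,0],0.1],
    [[-6,0.15,10.4],[0,0,0],0.1],
    [[-6,0.15,10.4],[0,0,0],0.1],
    [[0,0,0],[0,0,0],0.1],
  ],
)

```text
time_s: 14.2
tool_pos: [0.5702, 0.0792, 0.3355]
tcp_rot: [-149.8, 0.0, -91.5]
force: [-0.9, 0.6, -0.5]
grip_width: 0.0468
```

Run:
```python
from h import *
delta(.661,.094,.02)
im,d=ctrl.snapshot("side");p,T=campose("side")
L=(cloud("side",d,p,T)@S)[d>0];b=L[(abs(L[:,2]+.028)<.012)&(L[:,0]>.7)&(abs(L[:,1]-.095)<.09)];print("box edges s",np.percentile(b[:,0],[.5,2,98,99.5]).round(4))
for l in("mug","screwdriver","jar"):print(l,[b['xy'] for b in ctrl.boxes_of(l,"side")[:1]])
w,_=ctrl.snapshot("wrist")
cv2.imwrite("pics/end.png",np.hstack([cv2.resize(im[170:370,230:430],(400,400)),cv2.resize(w[100:400,170:470],(400,400))]))
```

```text
t 14.2 target [0.5647 0.0792 0.3478] d mm [-5.5  0.1 12.3] rot [-0.03  0.2  -0.  ] slope pos [0.6596 0.0941 0.0066] F slope [-1.02  0.55 -0.  ] w 0.0468 q [  6.3 -13.3  85.8  -4.   77.6  97.6]
box edges s [0.7222 0.7225 0.8134 0.815 ]
mug [[306.4, 370.5]]
screwdriver []
jar [[297.3, 266.4]]
```

View pics/end.png

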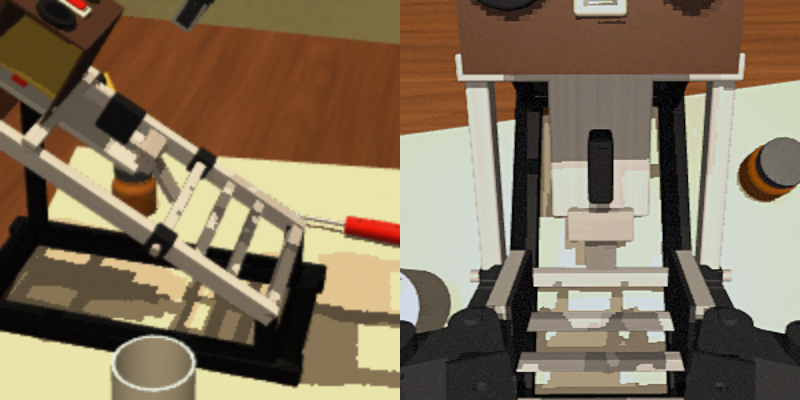

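The hook tip meets the upper face of the top rung (wrist crop at about (600, 268)), the arm is clear and the carriage is at rest at 0.0955. Handing in.

```bash
python3 -c "
from h import *
print(ctrl.sign_off())"
```

```text
the job is handed in; nothing more can be done
None
```

The carriage now hangs by its hook on the top rung. I let go, backed the gripper clear, and handed the job in at about 14 s of the 42 s allowed.

I took the black grip square to the slope and slid the carriage up to about 0.122, past the top rung. I then lowered it in 1–3 mm steps until the slope force swung from about −3 N to +2 N, so the hook took about 5 N when it landed.

- **Carriage:** it reads about 0.0955 by the box's travel. That figure was the same after I let go and after I backed off, and it matches the clamp position seen at the start (about 0.096).
- **Hook:** in the side and wrist pictures its tip sits on the top rung's upper face. I did not measure the hook angle or its bearing force directly. Both are judged from the pictures, and from the carriage's slope weight of about 3 N against friction under 1 N.
- **Robot:** the last force reading was about 1 N, the same as its noise in free air.
- **Bystanders:** the networks found the mug and jar within 2 pixels of where they started. The detector missed the screwdriver in the last picture. It is visible there and looks unmoved, but I did not measure it, and the arm never went near it.

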